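# Line up a lid under the press, then bring its ball

### The job

A brass ball is to be pressed into the drilled seat in the middle of the long inlaid lid: first slide the lid along the press's work board, without lifting it off, until the seat is centred under the punch. Then pick up the parts tray by its upright grip and bring it to the press, keeping it level enough that the loose ball never leaves its pocket, and finish while still holding the tray steady and level there, higher than the lid and touching nothing but your gripper, with the ball within 10 cm of the punch tip, ready for the inlayer to take. The lid stays lined up, and everything else stays where it is.

Things in the scene. Friction and masses are not known exactly. Their poses are not given: they have to be found in the camera images.
- press: green arbor press with a plywood work board in front, one fixed piece, nothing moves. Origin on the bench below the punch axis; y points back to the column, z up. Board top, where the lid slides: z 50 mm, x -230 to 170, y -150 to 75. Column: x +-21, y over 95. Head: x +-36, y -64 to 170, z 220 to 335. Ram 25 mm square, lower end z 130. Hand lever on the +x side, above z 210
- punch_tip (a point): centre of the flat 10 mm face at the lower end of the steel punch under the ram: 98 mm above the bench, 48 mm above the board, 32 mm above the lid's top; axes as the press
- lid_center (a point): loose walnut lid lying flat on the board, 300 (its x) x 56 (its y) x 16 mm, about 0.2 kg, three inlaid stars; this point is its centre, 8 mm above the board, straight below the middle of the seat. It can be gripped across its 56 mm width near an end. It starts within 0.25 rad of the press's x, 30 to 80 mm to its -y side
- lid_seat (a point): centre of the mouth of the drilled seat, a dark round hole 20 mm wide and 7 mm deep in a pale ring, in the lid's top at the middle of the middle star; it is to come under the punch tip
- lid: the same lid; origin at the centre of its underside, x along its length, z up
- tray_grip (a point): pale wooden parts tray, 170 (x) x 100 (y) x 10 mm, about 0.2 kg, on the bench, with a dark upright grip board in its middle: 60 mm long along the tray's x, 14 mm thick along y, its top 72 mm above the tray's underside. This point is inside the grip board, on the tray's middle, 49 mm above the underside; close the fingers along y. x points to the ball pocket
- tray: the same tray; origin at the centre of its underside, x towards the ball pocket, z up
- tray_pocket (a point): where the ball's centre lies when it rests in the middle of its pocket: 52 mm from the tray's middle along its +x, 19 mm above the tray's underside. The pocket is round, 36 mm wide, blue-floored and only 3 mm deep, so a strong tilt or jerk lets the ball roll out over the rim
- ball_center (a point): centre of the loose brass ball, 24 mm in diameter, 61 g, free to roll about in the tray's pocket
- box: closed inlaid wooden box, 154 x 94 x 60 mm, to be left alone; origin at the centre of its underside. The tray and this box may change places
- panels: pile of three inlaid panels, 60 x 170 x 30 mm, to be left alone; origin at the centre of its underside
- strips: wired bundle of yellow wood strips, about 46 x 260 x 25 mm, to be left alone; origin at the centre of its underside
- star_rod: black star-section rod standing on end, 65 mm across, 70 mm tall, to be left alone; origin at the centre of its underside
- glue: yellow glue bottle, 60 mm across, 170 mm tall, to be left alone; origin at the centre of its underside

How it is judged (in metres and radians):
On the way, in this order (a step that is already met when the one before it is completed fails the run):
1. the seat is under the punch, the lid flat on the board and let go, the tray still on the bench (horizontal distance between lid_seat and punch_tip below 0.005 m and height (world z) of lid_seat below 0.069 m and angle between lid's own z axis and vertical below 0.03 rad and contact force between the fingers and lid below 0.05 N and height (world z) of tray below 0.01 m), for 0.3 s.
2. the tray is lifted by the gripper with the ball in its pocket, the lid still lined up (horizontal distance between lid_seat and punch_tip below 0.005 m and height (world z) of lid_seat below 0.069 m and angle between lid's own z axis and vertical below 0.03 rad and height (world z) of tray above 0.04 m and contact force between the fingers and tray above 1 N and distance between ball_center and tray_pocket below 0.02 m), for 0.2 s.
At the end, for the whole second after the job is handed in: Seat within 5 mm of the punch axis, lid flat on the board; the gripper alone holds the tray, still, within 5 degrees of level, its underside 70 mm or more above the bench; the ball in its pocket, its centre within 120 mm of the punch tip (horizontal distance between lid_seat and punch_tip below 0.005 m and height (world z) of lid_seat below 0.069 m and angle between lid's own z axis and vertical below 0.03 rad and distance between ball_center and tray_pocket below 0.02 m and distance between ball_center and punch_tip below 0.12 m and angle between tray's own z axis and vertical below 0.09 rad and height (world z) of tray above 0.07 m and linear speed of tray below 0.03 m/s and contact force between the fingers and tray above 1 N and contact force between tray and lid below 0.05 N and contact force between tray and press below 0.05 N); the arm keeps its last pose, push and grip.
It fails at once if the ball leaves its pocket (distance between ball_center and tray_pocket above 0.021 m).
It fails at once if the lid is lifted more than 12 mm off the board, or tipped (height (world z) of lid_seat above 0.078 m or angle between lid's own z axis and vertical above 0.15 rad).
It fails at once if something else on the bench is pushed more than 20 mm (distance of any of box, panels, strips, star_rod, glue from where it was at the start of the episode above 0.02 m).
It also fails if it takes over 69 s, if anything falls off the work surface, if the arm or the gripper's body presses on something with over 40 N, if the wrist force passes 120 N, or if a joint passes its speed limit or range.

### The arm

A 7-joint arm with a two-finger parallel gripper is mounted at the origin on the work surface. World frame = base frame: x ahead of the robot, y to its left, z up, the work surface at z = 0. Lengths are in mm, angles in rad, forces in N, time in s.
With the tool pointing down it reaches from about 400 to 875 mm from the base axis. Payload 4.4 kg.
Tool frame: the origin (TCP) lies on the centre line of the jaws, within the pads' length; the fingertips stand 19 mm ahead of it and the grasp point (between the pads) is the TCP; z points along the fingers, y is the line along which they close (so a half turn about z gives the same grasp; the last joint's range is limited). The gripper opens to 85 mm and grips with 20 to 120 N. Pads are 22 mm wide; open, the fingers measure 114 mm over their backs; the gripper's body (76 mm by 85 mm) begins 54 mm behind the grasp point. The pads swing forward as they close: fully open they stand 13 mm farther back than shut.
Start: joints at [-1.414, 0.628, 0.038, 1.517, -0.027, 0.996, -0.02], TCP at [143.6, 633.953, 250.313] pointing down, gripper open.
Joint ranges: [-3.06, 3.06], [-0.37, 2.12], [-1.25, 1.32], [0.18, 2.47], [-1.1, 4.24], [0.23, 1.98], [-2.94, 2.94]. Speed limits (rad/s): [2.57, 2.57, 3.14, 3.14, 3.14, 3.14, 3.14].

### API

Orientations are given as [roll, pitch, yaw] about the fixed x, y, z axes, in that order (R = Rz(yaw) Ry(pitch) Rx(roll)).
In Python, from cell import ctrl, viewer, silhouettes gives the robot as it stands.
- The arm moves only by the shell command python3 -m creep 'ROWS'. ROWS is JSON, a list of rows, each an object with "jaw": the gripper command: -1 is shut, 1 is fully open, values between are in proportion; "xyz": the shift along the tool's x, y, z in mm, a list of three; "angular": the turn, a rotation vector about the tool's x, y, z in rad, a list of three. In form: [{"jaw": jaw, "xyz": [tx, ty, tz], "angular": [rx, ry, rz]}, ...]. A call has 1 to 12 rows; each row is the pose to reach, as a shift and turn from the pose commanded when the call began, along the tool's axes at that moment; what a row does not reach only later rows make up. A row lasts 1/8 s, in which the tool goes at most 62.5 mm and 10.7 degrees, less where a joint would pass 70% of its speed; a pose out of reach is approached as far as the arm can. A call with a gripper value outside its range is refused whole. The fingers move at their own pace and stop on an object; the grip force is fixed at half the most. Time passes only in rows, so rows that repeat a pose let the fingers close. It gives the time, the measured TCP pose, the force, the opening and the grip force at its end, in the units of the state.
- ctrl.read_state(): the state, without advancing time (a new reading comes with each control period).
- viewer.get_image(name): name is "side" or "top"; returns (picture, depth): 384x512x3 uint8, red, green, blue; 384x512 float32, mm along the optical axis (not along the pixel's ray), 0 where there is no reading.
- viewer.camera_model(name): a dict with "fx", "fy", "cx", "cy" (pixels), "dist" ([k1, k2, p1, p2, k3] as OpenCV has them; the pictures are not rectified), "T" (4x4, takes a point from camera to world coordinates). Camera axes: x right, y down, z forward; pixel columns grow to the right and rows downward; lengths in mm; the calibration is good to about 2 mm. A picture is of the moment at which its call begins. camera_model takes no time and is no camera call.
- ctrl.finish_job(): hands the job in; it is judged then, once.
Trained networks look in the newest picture that a camera, given by its name, has taken for a name from the list of things; names that differ only in an ending like _2 or _b are one class to them, and where a whole thing is asked for, a point or a joint stands for the part that bears it (a point fixed in the world has none). Each returns a list of dicts, best first, with "score" (0 to 1); they miss things now and then, are a little off and sometimes report something else, mostly with a low value. They report only what shows in the picture. A call takes as long as a camera call.
- silhouettes(camera, target): "pixels" (384x512 bool, what is visible of it) and "xy" ([column, row] in pixels, amid what is visible of it).
The state is a dict: "clock": time; "qpos": joint angles; "qd": joint speeds; "tau": joint torques, N m; "eef_pos": TCP position; "tool_rot": TCP orientation; "force": force on the tool from outside, world axes, zero at the start; "torque": the same for the moment, N m; "width": finger opening in mm; "gripper_force": force on a finger pad.
Only numpy, scipy, OpenCV 4.12 (cv2) and the standard library are available. Lean on these libraries where they do the work, as an engineer would, in place of code of your own. Each camera call takes 0.05 s, during which the arm holds its last target. There are 200 camera calls.

## Working session

There is one attempt and no reset: what is moved stays moved. The work goes in short steps, Python scripts to look and compute and a shell command to move; the robot and the scene stay as the last step left them, time stands still between calls to the robot, and variables do not carry over. Pictures are saved under pics/ and viewed, at most 10 in all, crops included, and the job is handed in when it is done.

```bash
mkdir -p pics; ls
python3 - <<'E'
from cell import ctrl, viewer, silhouettes
import cv2,numpy as np
s=ctrl.read_state(); print(s)
ims=[]
for c in("top","side"):
    im,d=viewer.get_image(c); cv2.imwrite(f"pics/{c}0.png",im[:,:,::-1]); np.savez(f"{c}0.npz",im=im,d=d)
    m=viewer.camera_model(c); print(c,{k:np.round(v,3).tolist() for k,v in m.items()})
E
```

```text
pics
{'clock': 0.0, 'qpos': array([-1.41379898,  0.62935769,  0.03844549,  1.51842113, -0.02703159,
        0.99627305, -0.01999503]), 'qd': array([-0.00111252,  0.0001485 , -0.00034793,  0.00144086,  0.00071298,
        0.00178759,  0.00035967]), 'tau': array([-2.96755388e-04, -5.63390493e+01,  1.22615643e+00, -1.93449658e+01,
        1.09467900e-02,  1.05767316e-02, -2.00797672e-05]), 'eef_pos': array([143.45422784, 633.34621894, 249.36462215]), 'tool_rot': array([-3.13965128e+00,  2.83335868e-06,  2.91877903e+00]), 'force': array([-0.65976733,  0.45708542,  0.19325215]), 'torque': array([ 0.01934082, -0.00528545, -0.03710057]), 'gripper_force': 0.0, 'width': 85.3157183729109}
top {'fx': 396.773, 'fy': 396.773, 'cx': 255.657, 'cy': 196.791, 'dist': [-0.103, 0.0, 0.0, 0.0, 0.0], 'T': [[0.011, -0.988, 0.153, 480.18], [-1.0, -0.008, 0.02, -102.954], [-0.019, -0.153, -0.988, 1074.663], [0.0, 0.0, 0.0, 1.0]]}
side {'fx': 349.74, 'fy': 349.74, 'cx': 252.066, 'cy': 186.859, 'dist': [-0.057, 0.0, 0.0, 0.0, 0.0], 'T': [[0.995, -0.066, 0.08, 582.11], [-0.103, -0.641, 0.76, -807.856], [0.001, -0.764, -0.645, 693.379], [0.0, 0.0, 0.0, 1.0]]}
```

View pics/top0.png

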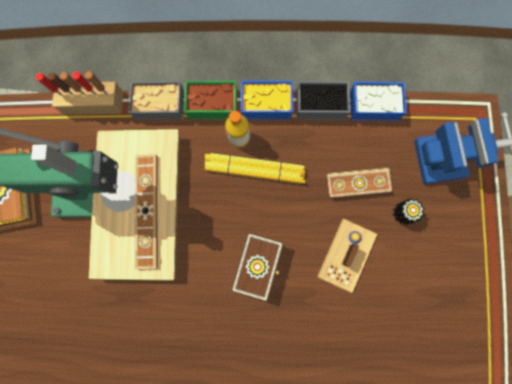

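View pics/side0.png

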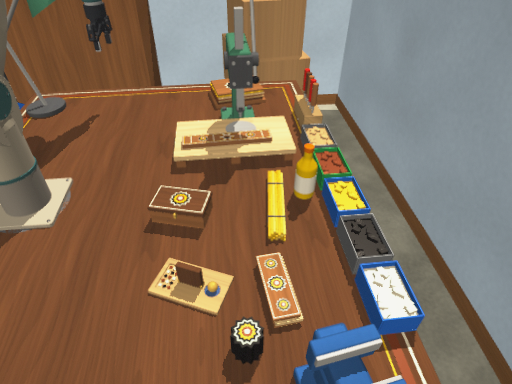

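The top view shows the press at the left with its board at about (135,205) and the lid at (147,210). The tray is at (348,255) with its ball at (355,237), and the box is at (257,267). The side view shows the same layout, with the punch above the lid at about (240,120).

```bash
cat > h.py <<'E'
from cell import ctrl, viewer, silhouettes
import cv2,numpy as np
def shot(c): return viewer.get_image(c)
def KD(c):
    m=viewer.camera_model(c); K=np.array([[m["fx"],0,m["cx"]],[0,m["fy"],m["cy"]],[0,0,1]]); return K,np.array(m["dist"]),np.array(m["T"])
def rays(c,uv):
    K,D,T=KD(c); n=cv2.undistortPoints(np.array(uv,float).reshape(-1,1,2),K,D)[:,0]
    return np.c_[n,np.ones(len(n))]@T[:3,:3].T, T[:3,3]
def at_z(c,uv,z):
    r,o=rays(c,uv); return o+r*((z-o[2])/r[:,2])[:,None]
def cloud(c,d,mask):
    v,u=np.nonzero(mask&(d>0)); r,o=rays(c,np.c_[u,v]); return o+r*d[v,u][:,None]
def proj(c,P):
    K,D,T=KD(c); Ti=np.linalg.inv(T); return cv2.projectPoints(np.array(P,float).reshape(-1,1,3),cv2.Rodrigues(Ti[:3,:3])[0],Ti[:3,3],K,D)[0][:,0]
def sil(c,n):
    L=silhouettes(c,n); return L[0] if L else None
def rect(P):
    r=cv2.minAreaRect(P[:,:2].astype(np.float32)); b=cv2.boxPoints(r); e=[b[1]-b[0],b[2]-b[1]]; l=max(e,key=np.linalg.norm)
    return np.round(r[0],1),np.round(sorted(r[1]),1),round(float(np.arctan2(l[1],l[0])),3)
E
python3 - <<'E'
from h import *
for c in("top","side"):
    im,d=shot(c)
    for n in["press","lid","lid_seat","tray","tray_grip","ball_center","box","glue","strips","panels","star_rod","punch_tip"]:
        s=sil(c,n)
        if s is None: print(c,n,None); continue
        P=cloud(c,d,s["pixels"]); out=[c,n,round(s["score"],2),np.round(s["xy"]).tolist(),len(P),"med",np.round(np.median(P,0)).tolist(),"zmax",round(np.percentile(P[:,2],98))]
        if n in("lid","tray","press","box"):
            lo,hi=dict(lid=(55,80),tray=(2,18),press=(42,58),box=(52,70))[n]
            Q=P[(P[:,2]>lo)&(P[:,2]<hi)]
            if len(Q)>5: out+=[np.median(Q[:,2]).round(1),rect(Q)]
        if n=="lid_seat": out.append(at_z(c,[s["xy"]],66).round(1))
        if n=="ball_center": out.append(at_z(c,[s["xy"]],19).round(1))
        print(*out)
        np.save(f"m_{c}_{n}.npy",s["pixels"])
E
```

```text
top press 0.76 [107.0, 184.0] 15182 med [631.0, 275.0, 51.0] zmax 431 49.3 (array([622. , 364.7]), array([401.6, 473.2]), -1.56)
top lid 0.81 [146.0, 210.0] 2587 med [594.0, 202.0, 65.0] zmax 69 65.3 (array([599.2, 205.1]), array([ 59.6, 298.3]), 0.043)
top lid_seat 0.55 [145.0, 211.0] 2606 med [595.0, 202.0, 65.0] zmax 69 [[597.5 205.1  66. ]]
top tray 0.84 [347.0, 256.0] 2314 med [488.0, -321.0, 9.0] zmax 71 8.7 (array([ 490.3, -326.6]), array([101.3, 171.1]), -0.444)
top tray_grip 0.73 [348.0, 254.0] 2310 med [487.0, -322.0, 9.0] zmax 71
top ball_center None
top box 0.66 [257.0, 267.0] 2247 med [458.0, -87.0, 59.0] zmax 63 59.4 (array([459.2, -87.7]), array([ 95.2, 154.7]), -0.271)
top glue 0.66 [239.0, 129.0] 663 med [803.0, -35.0, 111.0] zmax 171
top strips 0.89 [254.0, 170.0] 1799 med [723.0, -76.0, 22.0] zmax 27
top panels 0.97 [356.0, 182.0] 1442 med [684.0, -356.0, 29.0] zmax 34
top star_rod 0.75 [408.0, 209.0] 597 med [602.0, -477.0, 69.0] zmax 73
top punch_tip 0.93 [108.0, 186.0] 15156 med [631.0, 274.0, 51.0] zmax 431
side press 0.89 [239.0, 122.0] 5935 med [650.0, 262.0,
[... 211 characters left out ...]
seat 0.97 [225.0, 134.0] 1177 med [600.0, 191.0, 66.0] zmax 69 [[598.  215.9  66. ]]
side tray None
side tray_grip 0.62 [188.0, 286.0] 2909 med [494.0, -337.0, 9.0] zmax 71
side ball_center 0.59 [306.0, 174.0] 926 med [813.0, -52.0, 84.0] zmax 170 [[839.6  34.   19. ]]
side box 0.58 [181.0, 203.0] 2225 med [462.0, -114.0, 59.0] zmax 63 60.2 (array([460.7, -91.4]), array([102.7, 155. ]), -0.277)
side glue 0.86 [305.0, 171.0] 902 med [812.0, -52.0, 88.0] zmax 171
side strips None
side panels 0.61 [281.0, 293.0] 2056 med [685.0, -382.0, 29.0] zmax 32
side star_rod 0.75 [246.0, 337.0] 1280 med [605.0, -500.0, 68.0] zmax 72
side punch_tip 0.88 [240.0, 127.0] 5887 med [650.0, 262.0, 51.0] zmax 427
```

```bash
cat > board.py <<'E'
from h import *
def board(c,d,mask):
    P=cloud(c,d,mask); P=P[(P[:,2]>44)&(P[:,2]<56)]
    P=P[(P[:,1]<P[:,1].min()+200)]
    th=0.0
    for _ in range(4):
        R=np.array([[np.cos(th),np.sin(th)],[-np.sin(th),np.cos(th)]]); Q=P[:,:2]@R.T
        def edge(a,b,lo,hi,f):
            bins=np.arange(lo,hi,5); idx=np.digitize(b,bins); x=[];y=[]
            for i in range(1,len(bins)):
                m=idx==i
                if m.sum()>3: x.append(bins[i-1]+2.5); y.append(f(a[m]))
            y=np.array(y);x=np.array(x);k=abs(y-np.median(y))<6
            return np.polyfit(x[k],y[k],1)
        x0,x1=np.percentile(Q[:,0],[1,99]); y0=np.percentile(Q[:,1],1)
        f=edge(Q[:,1],Q[:,0],x0+10,x1-10,np.min); l=edge(Q[:,0],Q[:,1],y0+8,y0+120,np.min); r=edge(Q[:,0],Q[:,1],y0+8,y0+120,np.max)
        th+=np.arctan(f[0])
    ym=y0+60; xl=np.polyval(l,ym); xr=np.polyval(r,ym); yf=np.polyval(f,(x0+x1)/2)
    # board x -230..170, front y=-150
    O=np.array([(xl+xr)/2+30,yf+150])
    return R.T@O,th,xr-xl,-l[0],-r[0]
E
python3 - <<'E'
from board import *
for c in("top","side"):
    z=np.load(f"{c}0.npz"); d=z["d"]; im=z["im"]; m=np.load(f"m_{c}_press.npy")
    print(c,board(c,d,m))
    lm=np.load(f"m_{c}_lid.npy"); v,u=np.nonzero(lm); print(u.min(),u.max(),v.min(),v.max())
t=np.load("top0.npz")["im"][120:290,80:190]; s=np.load("side0.npz")["im"][60:170,165:305]
cv2.imwrite("pics/crop1.png",np.hstack([cv2.resize(t[:,:,::-1],None,fx=3.2,fy=3.2,interpolation=2),cv2.resize(cv2.resize(s[:,:,::-1],None,fx=3.2,fy=3.2,interpolation=2),(448,544))]))
E
```

```text
top (array([652.3973641 , 279.98222911]), np.float64(0.01292416918692519), np.float64(396.0840389118005), np.float64(-0.005858017572638092), np.float64(-0.02522502769647682))
134 157 155 268
side (array([652.84375853, 279.26772774]), np.float64(0.010926330904218715), np.float64(391.438663301296), np.float64(0.0035021673849843582), np.float64(-0.010141815592525765))
182 272 129 147
```

View pics/crop1.png

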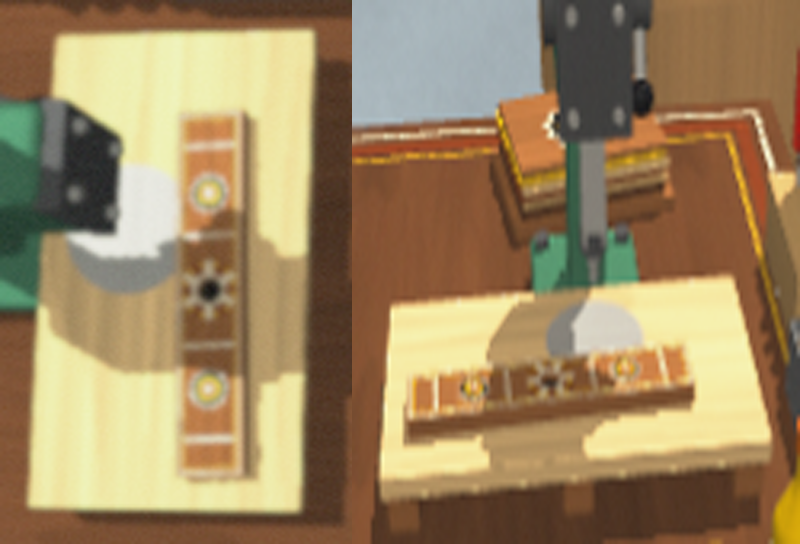

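The top crop shows the seat as a dark dot at (208,291), which is full-image (145,211). The side crop shows the punch end near full-image (240,117). Board fits from both cameras put the punch axis at about (652.5, 279.6), and the seat is at (597.5, 205). I'll go above the near (-x) end of the lid.

```bash
python3 -m creep '[{"jaw":1,"xyz":[-417,-350,0],"angular":[0,0,-0.266]},{"jaw":1,"xyz":[-417,-350,0],"angular":[0,0,-0.266]},{"jaw":1,"xyz":[-417,-350,0],"angular":[0,0,-0.266]},{"jaw":1,"xyz":[-417,-350,0],"angular":[0,0,-0.266]},{"jaw":1,"xyz":[-417,-350,0],"angular":[0,0,-0.266]},{"jaw":1,"xyz":[-417,-350,0],"angular":[0,0,-0.266]},{"jaw":1,"xyz":[-417,-350,0],"angular":[0,0,-0.266]},{"jaw":1,"xyz":[-417,-350,0],"angular":[0,0,-0.266]},{"jaw":1,"xyz":[-417,-350,60],"angular":[0,0,-0.266]},{"jaw":1,"xyz":[-417,-350,110],"angular":[0,0,-0.266]},{"jaw":1,"xyz":[-417,-350,110],"angular":[0,0,-0.266]},{"jaw":1,"xyz":[-417,-350,110],"angular":[0,0,-0.266]}]'
cat > look.py <<'E'
from board import *
import sys
im,d=shot("top"); s=sil("top","lid"); P=cloud("top",d,s["pixels"]); Q=P[(P[:,2]>58)&(P[:,2]<75)]
print("lid",rect(Q),np.median(Q[:,2]))
# dark seat: darkest blob in a window round the lid mask's middle star
g=cv2.GaussianBlur(cv2.cvtColor(im,cv2.COLOR_RGB2GRAY),(3,3),0).astype(float)
m=cv2.erode(s["pixels"].astype(np.uint8),np.ones((5,5)))>0
g2=np.where(m,g,255); v,u=np.unravel_index(g2.argmin(),g2.shape)
w=np.clip(g2.min()+25-g2,0,None)*(np.hypot(*(np.indices(g2.shape)-np.array([v,u])[:,None,None]))<5)
uv=[(w*np.indices(w.shape)[1]).sum()/w.sum(),(w*np.indices(w.shape)[0]).sum()/w.sum()]
print("seat px",np.round(uv,2),"world",at_z("top",[uv],66).round(1),"min",g2.min())
st=ctrl.read_state(); print({k:np.round(st[k],3) for k in("clock","eef_pos","tool_rot","force","width","gripper_force","qpos")})
if len(sys.argv)>1: cv2.imwrite(f"pics/{sys.argv[1]}.png",np.vstack([cv2.resize(im[100:300,60:220,::-1],None,fx=3,fy=3)]))
E
python3 look.py a1
```

```text
clock: 2.9
eef_pos: [473.5, 201.7, 141.9]
tool_rot: [3.14, 0.002, -3.097]
force: [-0.0, 0.6, -0.4]
width: 85.4
gripper_force: 0.0
lid (array([599.4, 205.1]), array([ 59.8, 298.8]), 0.043) 65.22140328183133
seat px [145.08 210.31] world [[598.8 204.1  66. ]] min 32.0
{'clock': np.float64(3.0), 'eef_pos': array([474.115, 202.211, 142.898]), 'tool_rot': array([ 3.139,  0.004, -3.097]), 'force': array([-0.343,  0.246,  0.896]), 'width': np.float64(85.583), 'gripper_force': np.float64(0.0), 'qpos': array([-0.452,  0.594, -0.007,  1.996,  0.007,  0.546,  1.151])}
```

View pics/a1.png

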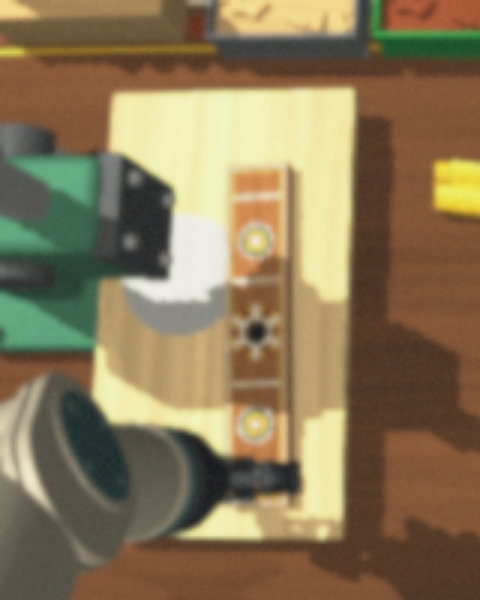

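The gripper is at (258,478) in this picture, straddling the near end of the lid. I'll descend and grip.

```bash
python3 -m creep '[{"jaw":1,"xyz":[0,-2,35],"angular":[0,0,0]},{"jaw":1,"xyz":[0,-2,60],"angular":[0,0,0]},{"jaw":1,"xyz":[0,-2,71],"angular":[0,0,0]},{"jaw":1,"xyz":[0,-2,71],"angular":[0,0,0]},{"jaw":0.3,"xyz":[0,-2,71],"angular":[0,0,0]},{"jaw":0.1,"xyz":[0,-2,71],"angular":[0,0,0]},{"jaw":0.1,"xyz":[0,-2,71],"angular":[0,0,0]},{"jaw":0.1,"xyz":[0,-2,71],"angular":[0,0,0]}]'; python3 look.py
```

```text
clock: 4.0
eef_pos: [473.7, 198.8, 70.8]
tool_rot: [3.141, 0.002, -3.098]
force: [-1.3, 0.8, 8.0]
width: 54.3
gripper_force: 62.8
lid (array([599.1, 205.4]), array([ 58.5, 298.1]), 0.047) 65.30083327661316
seat px [144.95 210.22] world [[599.  204.5  66. ]] min 30.0
{'clock': np.float64(4.1), 'eef_pos': array([473.713, 198.844,  70.783]), 'tool_rot': array([ 3.141e+00,  2.000e-03, -3.098e+00]), 'force': array([-2.123,  0.074,  8.835]), 'width': np.float64(54.102), 'gripper_force': np.float64(62.817), 'qpos': array([-0.448,  0.721, -0.006,  2.036,  0.011,  0.382,  1.151])}
```

```bash
python3 -m creep '[{"jaw":0.1,"xyz":[-3,4,-0.5],"angular":[0,0,0]},{"jaw":0.1,"xyz":[-9,11,-0.5],"angular":[0,0,0]},{"jaw":0.1,"xyz":[-16,20,-0.5],"angular":[0,0,0]},{"jaw":0.1,"xyz":[-24,30,-0.5],"angular":[0,0,0]},{"jaw":0.1,"xyz":[-32,40,-0.5],"angular":[0,0,0]},{"jaw":0.1,"xyz":[-40,51,-0.5],"angular":[0,0,0]},{"jaw":0.1,"xyz":[-47,60,-0.5],"angular":[0,0,0]},{"jaw":0.1,"xyz":[-53,67,-0.5],"angular":[0,0,0]},{"jaw":0.1,"xyz":[-56.7,72.3,-0.5],"angular":[0,0,0]},{"jaw":0.1,"xyz":[-56.7,72.3,-0.5],"angular":[0,0,0]},{"jaw":0.1,"xyz":[-56.7,72.3,-0.5],"angular":[0,0,0]}]'
python3 - <<'E'
from board import *
im,d=shot("side"); np.savez("side1.npz",im=im,d=d)
s=sil("side","lid"); P=cloud("side",d,s["pixels"]); Q=P[(P[:,2]>60)&(P[:,2]<75)]; print("lid",rect(Q))
for n,p in dict(punch=[652.5,279.7,98],board=[652.5,279.7,66],ram=[652.5,279.7,130]).items(): print(n,proj("side",[p]).round(1))
cv2.imwrite("pics/s1.png",cv2.resize(im[65:165,170:300,::-1],None,fx=6,fy=6,interpolation=0))
im,d=shot("top"); st=sil("top","lid"); P=cloud("top",d,st["pixels"]); Q=P[(P[:,2]>60)&(P[:,2]<75)]; print("toplid",rect(Q))
sp=sil("top","press"); 
if sp: print(board("top",d,sp["pixels"]))
E
```

```text
clock: 5.48
eef_pos: [527.1, 273.4, 70.8]
tool_rot: [3.141, 0.001, -3.099]
force: [-0.6, -0.2, 5.4]
width: 54.0
gripper_force: 63.5
lid (array([656.9, 277.5]), array([ 62.8, 292.4]), 0.039)
punch [[239.8 116. ]]
board [[240.  124.1]]
ram [[239.6 107.7]]
toplid (array([652.6, 278.7]), array([ 59.8, 300.5]), 0.035)
(array([652.32840335, 279.81880398]), np.float64(0.010594579798355038), np.float64(396.5433349184753), np.float64(0.0066741834921656435), np.float64(-0.018871607274504876))
```

View pics/s1.png

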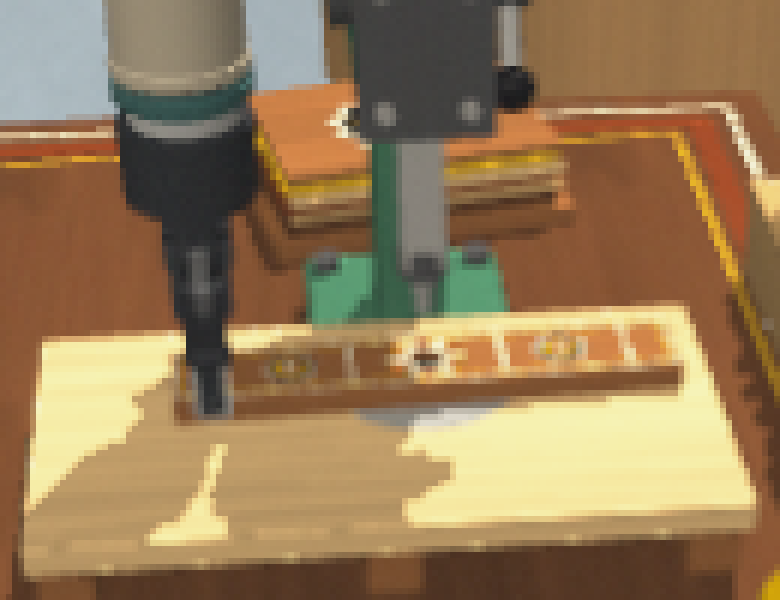

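The side crop shows the punch end at (424,313) and the seat at (430,357), directly below it to within about 1 px (3–4 mm). I'll measure this to sub-pixel before letting go.

Run:
```python
from board import *
im=np.load("side1.npz")["im"]; g=cv2.cvtColor(im,cv2.COLOR_RGB2GRAY)
np.set_printoptions(linewidth=200)
print("cols 230-251"); 
for r in range(96,130): print(r,g[r,230:252])
```

```text
cols 230-251
96 [149 123  69  81  81  86 107 131 131 132 131 130 131 125 110 102  99  89  86  90  98 102]
97 [149 116  69  79  81  86 108 131 131 131 131 131 131 127 111 107 112 116 120 117 114 113]
98 [ 99  90  69  80  81  84 106 129 131 132 131 130 131 128 118 108 106 104 100  88  81  81]
99 [ 97  88  72  80  82  82 102 125 131 131 131 130 131 124 100  75  63  57  58  61  63  63]
100 [102  93  73  81  80  83 102 126 132 131 131 132 130 125 101  67  71  70  74  77  79  80]
101 [ 73  65  67  80  83  83 103 125 131 132 131 131 132 128 108  85  89  88  88  88  90  89]
102 [ 62  66  69  79  80  83 102 125 130 131 131 132 131 127 109  88  87  88  86  87  87  87]
103 [ 80  81  74  77  79  83 102 126 131 130 130 131 131 126 109  87  86  85  83  83  81  80]
104 [ 86  81  72  79  80  83 102 126 130 131 131 131 131 128 108  77  77  76  74  75  71  66]
105 [ 84  80  72  78  82  79  97 124 130 131 131 132 132 129 108  68  76  80  85  88  86  81]
106 [ 79  79  73  76  79  78  90 120 130 124 126 125 128 126 115 113 119 102 102 102  99 101]
107 [103  98  79  76  80  76  85 115 116  98  98  98 108 
[... 1404 characters left out ...]
6 236 237 183 136 138 147 147 147 147 148]
123 [ 89  89  89  89  92 118 162 211 222 175 137 165 205 211 187 185 192 173 147 147 147 146]
124 [ 91  90  91  95 121 159 198 217 184  81  71  76  84 168 216 206 197 174 145 146 145 146]
125 [ 89  89  90  94 119 164 195 194 175 150  84 107 130 191 215 163 144 144 146 147 146 147]
126 [ 89  89  89  89  94 115 126 129 173 187 143 129 163 212 222 190 158 149 152 159 154 156]
127 [ 89  93  97  98  99 107 108 114 147 187 190 173 195 209 215 203 183 170 174 183 165 159]
128 [119 115 117 108 116 124 121 120 124 152 166 165 174 163 151 145 146 140 146 150 135 126]
129 [116 111 110 102 108 115 113 109 102  97  98 104  99  95  92  91  91  91  91  91  90  90]
```

```bash
python3 -m creep '[{"jaw":0.1,"xyz":[0.7,0.8,0],"angular":[0,0,0]},{"jaw":0.1,"xyz":[0.7,0.8,0],"angular":[0,0,0]},{"jaw":0.5,"xyz":[0.7,0.8,0],"angular":[0,0,0]},{"jaw":0.8,"xyz":[0.7,0.8,0],"angular":[0,0,0]},{"jaw":1,"xyz":[0.7,0.8,0],"angular":[0,0,0]},{"jaw":1,"xyz":[0.7,0.8,0],"angular":[0,0,0]},{"jaw":1,"xyz":[0.7,0.8,-20],"angular":[0,0,0]},{"jaw":1,"xyz":[0.7,0.8,-70],"angular":[0,0,0]},{"jaw":1,"xyz":[0.7,0.8,-130],"angular":[0,0,0]},{"jaw":1,"xyz":[0.7,0.8,-180],"angular":[0,0,0]},{"jaw":1,"xyz":[0.7,0.8,-180],"angular":[0,0,0]}]'
python3 - <<'E'
from board import *
np.set_printoptions(linewidth=200)
im,d=shot("side"); g=cv2.cvtColor(im,cv2.COLOR_RGB2GRAY)
for r in (113,114,115,116,117,123,124,125,126): print(r,g[r,234:248])
im,d=shot("top"); st=sil("top","lid"); P=cloud("top",d,st["pixels"]); Q=P[(P[:,2]>60)&(P[:,2]<75)]; print("toplid",rect(Q),np.median(Q[:,2]))
print(ctrl.read_state()["eef_pos"],ctrl.read_state()["tool_rot"])
E
```

```text
clock: 7.1
eef_pos: [528.1, 275.2, 254.3]
tool_rot: [3.137, 0.008, -3.098]
force: [-0.5, 0.2, -0.7]
width: 85.3
gripper_force: 0.0
113 [ 80  80  80  80  91 110 114  99  78  82 114 132 132 131]
114 [ 81  82  80  79  84 104 115  99  78  82 114 132 131 132]
115 [ 81  82  79  79  83 105 117 100  79  82 113 132 132 133]
116 [ 82  82  81  81  83 104 115  97  78  88 117 132 132 132]
117 [ 83  80  82  80  79  91 110 108 102 121 155 167 168 167]
123 [ 91 111 155 201 214 174 137 162 203 209 186 186 203 186]
124 [118 158 195 204 161  80  72  76  83 167 215 205 203 185]
125 [118 163 193 190 178 149  83 105 119 182 215 163 142 142]
126 [ 93 115 127 135 175 191 153 130 158 209 228 200 157 152]Traceback (most recent call last):
  File "<stdin>", line 5, in <module>
TypeError: 'NoneType' object is not subscriptable
```

```bash
python3 -m creep '[{"jaw":1,"xyz":[64,-600,0],"angular":[0,0,0.487]},{"jaw":1,"xyz":[64,-600,0],"angular":[0,0,0.487]},{"jaw":1,"xyz":[64,-600,0],"angular":[0,0,0.487]},{"jaw":1,"xyz":[64,-600,0],"angular":[0,0,0.487]},{"jaw":1,"xyz":[64,-600,0],"angular":[0,0,0.487]},{"jaw":1,"xyz":[64,-600,0],"angular":[0,0,0.487]},{"jaw":1,"xyz":[64,-600,0],"angular":[0,0,0.487]},{"jaw":1,"xyz":[64,-600,0],"angular":[0,0,0.487]},{"jaw":1,"xyz":[64,-600,0],"angular":[0,0,0.487]},{"jaw":1,"xyz":[64,-600,0],"angular":[0,0,0.487]},{"jaw":1,"xyz":[64,-600,50],"angular":[0,0,0.487]},{"jaw":1,"xyz":[64,-600,100],"angular":[0,0,0.487]}]'
python3 - <<'E'
from board import *
for i in range(2):
    im,d=shot("top"); st=sil("top","lid"); sp=sil("top","press")
    if st: P=cloud("top",d,st["pixels"]); Q=P[(P[:,2]>60)&(P[:,2]<75)]; print("toplid",rect(Q),np.median(Q[:,2]))
    if sp: print(board("top",d,sp["pixels"]))
np.savez("top2.npz",im=im,d=d)
im2,d=shot("side"); st=sil("side","lid")
if st: P=cloud("side",d,st["pixels"]); Q=P[(P[:,2]>60)&(P[:,2]<75)]; print("sidelid",rect(Q),np.median(Q[:,2]))
np.savez("side2.npz",im=im2,d=d)
s=ctrl.read_state(); print(s["clock"],s["eef_pos"],s["tool_rot"],s["qpos"])
a=cv2.resize(im[120:280,80:180,::-1],None,fx=3.75,fy=3.75,interpolation=2)
b=cv2.resize(im2[240:330,130:250,::-1],(425,300)); e=cv2.resize(im2[90:150,190:290,::-1],(425,300),interpolation=2)
cv2.imwrite("pics/b1.png",np.hstack([a,np.vstack([b,e])]))
E
```

```text
clock: 8.75
eef_pos: [486.7, -328.6, 147.1]
tool_rot: [3.142, -0.002, 2.696]
force: [-0.6, 0.2, -1.1]
width: 85.5
gripper_force: 0.0
(array([652.37575852, 279.66358125]), np.float64(0.011671421855254833), np.float64(396.63006679927435), np.float64(0.009264940037065716), np.float64(-0.016966365497806522))
toplid (array([653., 279.]), array([ 60.4, 301.7]), 0.037) 65.41966410930479
(array([652.15867743, 280.05834242]), np.float64(0.01240380878917264), np.float64(394.914697182411), np.float64(-0.015621339325381572), np.float64(-0.03756709309899958))
sidelid (array([655.2, 278.4]), array([ 61.3, 296.1]), 0.039) 65.89021482027653
9.15 [ 488.91099439 -328.93079671  151.73199829] [-3.14113963  0.00346589  2.69802776] [ 0.4496183   0.66815834  0.15005057  1.79096809 -0.14603709  0.68969155
  1.80763144]
```

View pics/b1.png

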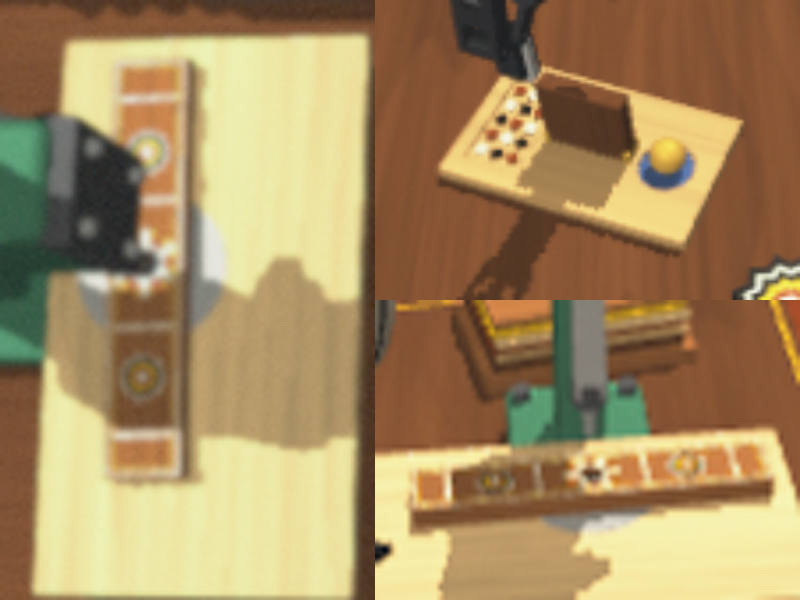

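The lid sits about 1 mm from the punch axis by the top camera, with the seat straight under the punch in the side crop. The tray and ball are in place, with the ball at its pocket and the hand above the grip. Next I'll check the grip board's position.

Run:
```python
from h import *
for c,n in(("top","tray"),("side","tray_grip")):
    d=np.load(f"{c}0.npz")["d"]; m=np.load(f"m_{c}_{n}.npy"); P=cloud(c,d,m)
    for lo in(66,): Q=P[(P[:,2]>lo)&(P[:,2]<78)]; print(c,len(Q),Q.mean(0).round(1),rect(Q))
    Q=P[(P[:,2]>2)&(P[:,2]<16)]; print(rect(Q))
s=ctrl.read_state(); g=np.array([490.3,-326.6,51])
from scipy.spatial.transform import Rotation as R
print(R.from_euler("xyz",s["tool_rot"]).inv().apply(g-s["eef_pos"]).round(1))
```

```text
top 137 [ 489.7 -325.4   70.5] (array([ 489.9, -326.1]), array([14.8, 58.6]), -0.428)
(array([ 490.6, -326.5]), array([101.1, 171.4]), -0.439)
side 166 [ 492.1 -329.8   70.7] (array([ 491.7, -328.2]), array([15.3, 59.7]), -0.446)
(array([ 491.3, -327.3]), array([103.8, 173. ]), -0.427)
[1.000e-01 2.700e+00 1.007e+02]
```

```bash
python3 -m creep '[{"jaw":1,"xyz":[0,2.5,40],"angular":[0,0,0]},{"jaw":1,"xyz":[0,2.5,75],"angular":[0,0,0]},{"jaw":0.4,"xyz":[0,2.5,95],"angular":[0,0,0]},{"jaw":0,"xyz":[0,2.5,100],"angular":[0,0,0]},{"jaw":-0.3,"xyz":[0,2.5,100],"angular":[0,0,0]},{"jaw":-0.5,"xyz":[0,2.5,100],"angular":[0,0,0]},{"jaw":-0.6,"xyz":[0,2.5,100],"angular":[0,0,0]},{"jaw":-0.7,"xyz":[0,2.5,100],"angular":[0,0,0]},{"jaw":-0.8,"xyz":[0,2.5,100],"angular":[0,0,0]},{"jaw":-1,"xyz":[0,2.5,100],"angular":[0,0,0]},{"jaw":-1,"xyz":[0,2.5,100],"angular":[0,0,0]},{"jaw":-1,"xyz":[0,2.5,100],"angular":[0,0,0]}]'
```

```text
clock: 10.65
eef_pos: [489.4, -326.4, 50.8]
tool_rot: [-3.142, 0.002, 2.697]
force: [-0.7, 0.4, 5.6]
width: 13.3
gripper_force: 58.9
```

```bash
python3 -m creep '[{"jaw":-1,"xyz":[0,0,-1],"angular":[0,0,0]},{"jaw":-1,"xyz":[0,0,-4],"angular":[0,0,0]},{"jaw":-1,"xyz":[0,0,-9],"angular":[0,0,0]},{"jaw":-1,"xyz":[0,0,-16],"angular":[0,0,0]},{"jaw":-1,"xyz":[0,0,-24],"angular":[0,0,0]},{"jaw":-1,"xyz":[0,0,-32],"angular":[0,0,0]},{"jaw":-1,"xyz":[0,0,-40],"angular":[0,0,0]},{"jaw":-1,"xyz":[0,0,-48],"angular":[0,0,0]},{"jaw":-1,"xyz":[0,0,-55],"angular":[0,0,0]},{"jaw":-1,"xyz":[0,0,-60],"angular":[0,0,0]},{"jaw":-1,"xyz":[0,0,-62],"angular":[0,0,0]},{"jaw":-1,"xyz":[0,0,-62],"angular":[0,0,0]}]'
python3 - <<'E'
from h import *
im,d=shot("side"); cv2.imwrite("pics/t1.png",cv2.resize(im[200:330,110:270,::-1],None,fx=4,fy=4,interpolation=2))
E
```

```text
clock: 12.15
eef_pos: [488.8, -326.0, 111.8]
tool_rot: [-3.142, -0.0, 2.698]
force: [-0.2, 0.1, -2.4]
width: 13.6
gripper_force: 58.3
```

View pics/t1.png

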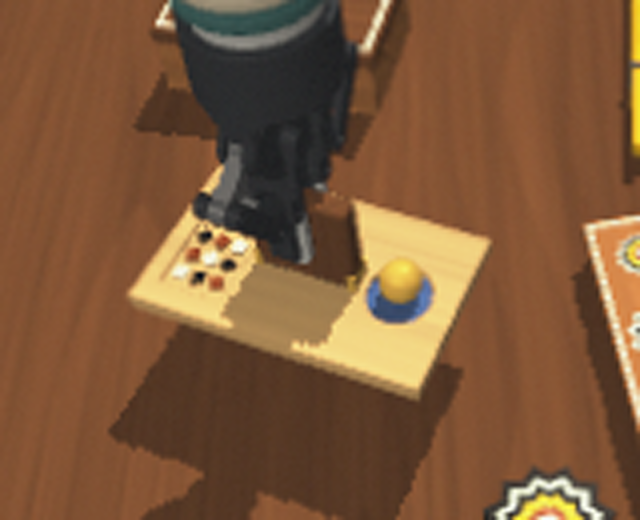

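The side crop shows the tray lifted level and the ball in its blue pocket at (402,283). Next I'll carry it to the press in four gentle legs, gaining height in the first.

```bash
python3 -m creep '[{"jaw":-1,"xyz":[1.1,2.9,-0.7],"angular":[0,0,-0.005]},{"jaw":-1,"xyz":[3.6,9.3,-2.4],"angular":[0,0,-0.015]},{"jaw":-1,"xyz":[8,20.6,-5.2],"angular":[0,0,-0.034]},{"jaw":-1,"xyz":[14.2,36.7,-9.3],"angular":[0,0,-0.06]},{"jaw":-1,"xyz":[21.4,55.5,-14.1],"angular":[0,0,-0.09]},{"jaw":-1,"xyz":[28.6,74.2,-18.9],"angular":[0,0,-0.121]},{"jaw":-1,"xyz":[35.8,93,-23.7],"angular":[0,0,-0.151]},{"jaw":-1,"xyz":[42,109.1,-27.8],"angular":[0,0,-0.177]},{"jaw":-1,"xyz":[46.4,120.4,-30.6],"angular":[0,0,-0.196]},{"jaw":-1,"xyz":[48.9,126.8,-32.3],"angular":[0,0,-0.206]},{"jaw":-1,"xyz":[50,129.7,-33],"angular":[0,0,-0.211]},{"jaw":-1,"xyz":[50,129.7,-33],"angular":[0,0,-0.211]}]'
python3 -m creep '[{"jaw":-1,"xyz":[0.5,3,0],"angular":[0,0,-0.005]},{"jaw":-1,"xyz":[1.6,9.9,0],"angular":[0,0,-0.015]},{"jaw":-1,"xyz":[3.5,21.8,0],"angular":[0,0,-0.034]},{"jaw":-1,"xyz":[6.1,38.9,0],"angular":[0,0,-0.06]},{"jaw":-1,"xyz":[9.3,58.8,0],"angular":[0,0,-0.09]},{"jaw":-1,"xyz":[12.4,78.5,0],"angular":[0,0,-0.121]},{"jaw":-1,"xyz":[15.6,98.4,0],"angular":[0,0,-0.151]},{"jaw":-1,"xyz":[18.2,115.5,0],"angular":[0,0,-0.177]},{"jaw":-1,"xyz":[20.1,127.4,0],"angular":[0,0,-0.196]},{"jaw":-1,"xyz":[21.2,134.3,0],"angular":[0,0,-0.206]},{"jaw":-1,"xyz":[21.7,137.3,0],"angular":[0,0,-0.211]},{"jaw":-1,"xyz":[21.7,137.3,0],"angular":[0,0,-0.211]}]'
```

```text
clock: 13.7
eef_pos: [499.3, -187.8, 144.7]
tool_rot: [-3.141, -0.0, 2.908]
force: [-0.1, 0.3, -1.1]
width: 13.6
gripper_force: 58.4
clock: 15.2
eef_pos: [510.0, -49.2, 144.8]
tool_rot: [-3.141, -0.0, 3.119]
force: [-0.1, -1.1, -3.4]
width: 13.2
gripper_force: 58.4
```

```bash
python3 -m creep '[{"jaw":-1,"xyz":[-0.2,3,0],"angular":[0,0,-0.005]},{"jaw":-1,"xyz":[-0.5,10,0],"angular":[0,0,-0.015]},{"jaw":-1,"xyz":[-1.2,22,0],"angular":[0,0,-0.034]},{"jaw":-1,"xyz":[-2.1,39.3,0],"angular":[0,0,-0.06]},{"jaw":-1,"xyz":[-3.2,59.4,0],"angular":[0,0,-0.09]},{"jaw":-1,"xyz":[-4.3,79.4,0],"angular":[0,0,-0.121]},{"jaw":-1,"xyz":[-5.4,99.5,0],"angular":[0,0,-0.151]},{"jaw":-1,"xyz":[-6.3,116.7,0],"angular":[0,0,-0.177]},{"jaw":-1,"xyz":[-7,128.8,0],"angular":[0,0,-0.196]},{"jaw":-1,"xyz":[-7.3,135.7,0],"angular":[0,0,-0.206]},{"jaw":-1,"xyz":[-7.5,138.8,0],"angular":[0,0,-0.211]},{"jaw":-1,"xyz":[-7.5,138.8,0],"angular":[0,0,-0.211]}]'
```

```text
clock: 16.7
eef_pos: [520.5, 89.4, 144.8]
tool_rot: [-3.141, -0.0, -2.953]
force: [-0.4, -0.4, -2.0]
width: 13.1
gripper_force: 58.4
```

```bash
python3 -m creep '[{"jaw":-1,"xyz":[-0.8,3,0],"angular":[0,0,-0.005]},{"jaw":-1,"xyz":[-2.6,9.7,0],"angular":[0,0,-0.015]},{"jaw":-1,"xyz":[-5.8,21.3,0],"angular":[0,0,-0.034]},{"jaw":-1,"xyz":[-10.3,38,0],"angular":[0,0,-0.06]},{"jaw":-1,"xyz":[-15.6,57.4,0],"angular":[0,0,-0.09]},{"jaw":-1,"xyz":[-20.8,76.7,0],"angular":[0,0,-0.121]},{"jaw":-1,"xyz":[-26.1,96.1,0],"angular":[0,0,-0.151]},{"jaw":-1,"xyz":[-30.6,112.8,0],"angular":[0,0,-0.177]},{"jaw":-1,"xyz":[-33.8,124.4,0],"angular":[0,0,-0.196]},{"jaw":-1,"xyz":[-35.6,131.1,0],"angular":[0,0,-0.206]},{"jaw":-1,"xyz":[-36.4,134.1,0],"angular":[0,0,-0.211]},{"jaw":-1,"xyz":[-36.4,134.1,0],"angular":[0,0,-0.211]}]'; python3 -m creep '[{"jaw":-1,"xyz":[0,0,0],"angular":[0,0,0]},{"jaw":-1,"xyz":[0,0,0],"angular":[0,0,0]},{"jaw":-1,"xyz":[0,0,0],"angular":[0,0,0]},{"jaw":-1,"xyz":[0,0,0],"angular":[0,0,0]},{"jaw":-1,"xyz":[0,0,0],"angular":[0,0,0]},{"jaw":-1,"xyz":[0,0,0],"angular":[0,0,0]}]'
python3 - <<'E'
from h import *
im,d=shot("side"); cv2.imwrite("pics/t2.png",cv2.resize(im[60:170,150:300,::-1],None,fx=5,fy=5,interpolation=2))
hsv=cv2.cvtColor(im,cv2.COLOR_RGB2HSV)
s=sil("side","tray")or sil("side","tray_grip")
if s:
    P=cloud("side",d,s["pixels"]); Q=P[(P[:,2]>95)&(P[:,2]<112)]; print(rect(Q),Q[:,2].mean())
    A=np.c_[Q[:,:2]-Q[:,:2].mean(0),np.ones(len(Q))]; print("slope",np.linalg.lstsq(A,Q[:,2],rcond=None)[0])
print(proj("side",[[604,259.5,113]]))
E
```

```text
clock: 18.2
eef_pos: [531.0, 227.9, 144.8]
tool_rot: [-3.141, -0.0, -2.742]
force: [-0.1, 0.2, -2.3]
width: 13.4
gripper_force: 58.4
clock: 18.95
eef_pos: [531.0, 228.3, 144.8]
tool_rot: [3.142, -0.0, -2.741]
force: [-0.3, 0.3, -1.8]
width: 13.3
gripper_force: 58.4
(array([534. , 226.9]), array([104.3, 171.6]), 0.405) 102.24521936791903
slope [6.36675344e-03 5.01032169e-03 1.02245219e+02]
[[225.93252273 115.71356785]]
```

View pics/t2.png

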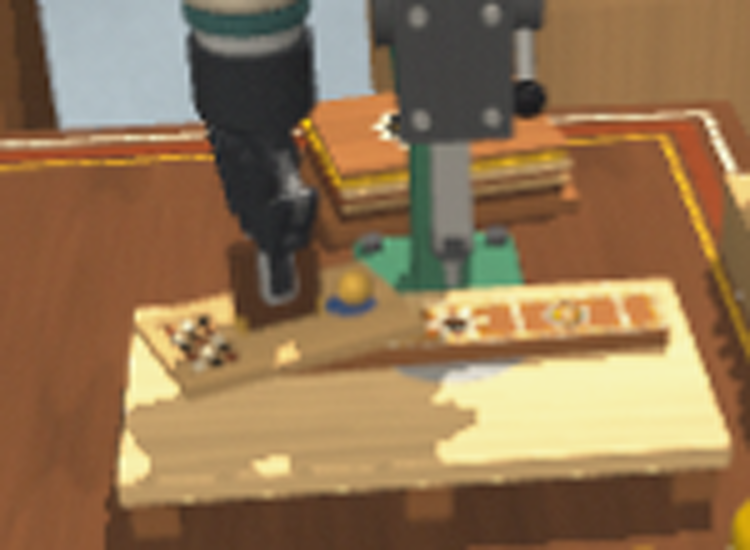

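The side crop shows the tray level above the board, clear of the lid and press. The ball is in its pocket at (354,285), which puts it about 80 mm from the punch, and the seat is still under the punch at (456,322). I'm handing in.

```bash
python3 -c "
from cell import ctrl
print(ctrl.finish_job())"
```

```text
the job is handed in; nothing more can be done
None
```

I handed the job in after about 19 s on the robot clock. The lid's seat measured within about 1–2 mm of the punch axis, and the tray is held level about 92 mm above the bench, with the ball in its pocket about 80 mm from the punch tip; the hand-in returned no verdict.

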